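# Lock the lid of the tool-soaking pot

## Task

Two identical tool-soaking pots with press-and-turn lids stand on the manicure table; one is locked already, the other's lid still stands up on its spring, its bar grip in line with the pot's thumb ear. Take that raised lid by its bar grip, press it all the way down and, keeping it down, turn it a quarter turn clockwise (seen from above) until it locks, then let go. Leave the locked pot alone.

Things in the scene. Friction and masses are not known exactly. Their poses are not given: they have to be found in the camera images.
- lid_grip (a point): centre of the bar grip on the raised, unlocked lid, on the lid's turning axis. The bar is 64 mm long, 14 mm thick and rises 26 mm above the lid's flat top; this point is half-way up it, 112 mm above the table. Frame: x along the bar, z up. Room to work: a lamp shade hangs behind, its rim 310 mm above the table from 0.58 m ahead of the base on; tall bottles stand beyond 0.67 m.
- open_pot: the pot with the raised lid: white, 94 mm across, fixed to the table; origin at the centre of its underside. Its grey lid, 86 mm across, is captive (cannot be lifted off) and only moves down and turns about the pot's upright axis. A white thumb ear sticks out 21 mm from its side at -x; the bar grip is in line with the ear when unlocked, across it when locked.
- lid_press (a joint): how far the raised lid is pressed down, m: 0 = up on its spring (as found), 0.014 = fully down (about 6 N). It turns only while pressed more than 0.011. Let go unlocked, it springs back up; let go locked, it rises to about 0.008 and the bayonet holds it there.
- lid_turn (a joint): how far that lid is turned clockwise seen from above, rad: about 0 = unlocked (as found), stop at 1.60. From 1.25 on the pins drop into their notches when the lid is let up, and it is locked. Light friction, about 0.03 N m.
- locked_pot: the other pot, same make and size, fixed to the table; its lid is locked: 8 mm lower, with the bar across the thumb ear. Origin at the centre of its underside. To be left alone.
There are look-alikes about, which are no part of the job. What is shaped like the open_pot but red is not meant.

How it is judged (in metres and radians):
On the way:
1. the raised lid is pressed down before it is turned (value of joint lid_press above 0.0105 m and value of joint lid_turn below 0.6 rad).
At the end, for the whole second after the job is handed in: The lid that was raised is turned at least 1.2 rad (69 degrees) clockwise and sits locked in its notches, 6 to 9.8 mm below its raised height, at rest (value of joint lid_turn above 1.2 rad and value of joint lid_press between 0.006 and 0.0098 m and velocity of joint lid_turn below 0.05 rad/s); the robot touches nothing.
It fails at once if the locked pot is pushed or gripped (more than 3 N) (contact force between locked_pot and the fingers above 3 N or contact force between locked_pot and the arm above 3 N).
It also fails if it takes over 35 s, if anything falls off the work surface, if the arm or the gripper's body presses on something with over 40 N, if the wrist force passes 120 N, or if a joint passes its speed limit or range.

## Robot

A 7-joint arm with a two-finger parallel gripper is mounted at the origin on a cart in front of the work surface, level with it; the furniture and walls round the work are solid. World frame = base frame: x ahead of the robot, y to its left, z up, the work surface at z = 0. Lengths are in mm, angles in rad, forces in N, time in s.
With the tool pointing down it reaches from about 400 to 875 mm from the base axis. Payload 4.4 kg.
Tool frame: the origin (TCP) lies midway between the tips of the shut fingers; the grasp point (between the pads) lies 19 mm behind it; z points along the fingers, y is the line along which they close (so a half turn about z gives the same grasp; the last joint's range is limited). The gripper opens to 85 mm and grips with 20 to 120 N. Pads are 22 mm wide; open, the fingers measure 114 mm over their backs; the gripper's body (76 mm by 85 mm) begins 54 mm behind the grasp point. The pads swing forward as they close: fully open they stand 13 mm farther back than shut.
Start: joints at [-1.28, 0.628, 0.038, 1.517, -0.027, 0.996, -0.02], TCP at [227.006, 609.087, 193.213] pointing down, gripper open.
Joint ranges: [-3.06, 3.06], [-0.37, 2.12], [-1.25, 1.32], [0.18, 2.47], [-1.1, 4.24], [0.23, 1.98], [-2.94, 2.94]. Speed limits (rad/s): [2.57, 2.57, 3.14, 3.14, 3.14, 3.14, 3.14].

## Interface

Orientations are given as [roll, pitch, yaw] about the fixed x, y, z axes, in that order (R = Rz(yaw) Ry(pitch) Rx(roll)).
In Python, from cell import ctrl gives the robot as it stands.
- The arm moves only by the shell command python3 -m handwheel 'ROWS'. ROWS is JSON, a list of rows, each a list of 3 entries, a list of its own where there are three numbers: the turn, a rotation vector about the tool's x, y, z in degrees, then the shift along the tool's x, y, z in m, then the closure, from 0 (fully open) to 1 (shut). A call has 1 to 5 rows; each row shifts and turns the commanded pose from where the row before left it, along the tool's axes as they then stand; what a row does not reach is not made up. A row lasts 1/12 s, in which the tool goes at most 41.7 mm and 7.16 degrees, less where a joint would pass 70% of its speed; a pose out of reach is approached as far as the arm can. A call is refused whole if a number of a shift passes 0.0417 or a number of a turn 7.16, either way. A call with a gripper value outside its range is refused whole. The fingers move at their own pace and stop on an object; the grip force is fixed at half the most. Time passes only in rows, so rows that do not move let the fingers close. It gives the time, the measured TCP pose, the force, the opening and the grip force at its end, in the units of the state.
- ctrl.read_state(): the state, without advancing time (a new reading comes with each control period).
- ctrl.get_image(name): name is "side" or "top" or "wrist"; returns a dict with "pixels" (400x640x3 uint8, red, green, blue), "fx", "fy", "cx", "cy" (pixels), "pose" (4x4, takes a point from camera to world coordinates); the wrist camera has in their place "T_tool_cam" (4x4, takes a point from camera to tool coordinates, whose origin is the TCP and whose axes are the flange's). Camera axes: x right, y up, looking along -z (the intrinsics and any distortion apply to the point x, -y, -z); pixel columns grow to the right and rows downward; lengths in mm; the calibration is good to about 2 mm. The wrist camera is an equidistant fisheye: a pixel r from the principal point sees the ray r / f radians off the axis. A picture is of the moment at which its call begins: read the wrist's pose just before it. There is no depth.
- ctrl.finish_job(): hands the job in; it is judged then, once.
The state is a dict: "clock": time; "qpos": joint angles; "qd": joint speeds; "tau": joint torques, N m; "eef_pos": TCP position; "tool_rot": TCP orientation; "force": force on the tool from outside, world axes, zero at the start; "torque": the same for the moment, N m; "width": finger opening in mm; "gripper_force": force on a finger pad.
Only numpy, scipy, OpenCV 4.12 (cv2) and the standard library are available. Lean on these libraries where they do the work, as an engineer would, in place of code of your own. Each camera call takes 0.05 s, during which the arm holds its last target. There are 200 camera calls.

## Working session

There is one attempt and no reset: what is moved stays moved. The work goes in short steps, Python scripts to look and compute and a shell command to move; the robot and the scene stay as the last step left them, time stands still between calls to the robot, and variables do not carry over. Pictures are saved under pics/ and viewed, at most 10 in all, crops included, and the job is handed in when it is done.

```bash
mkdir -p pics; python3 - <<'E'
from cell import ctrl
import cv2,json,numpy as np
s=ctrl.read_state();print({k:np.round(v,3).tolist() for k,v in s.items()})
for n in("side","top"):
    d=ctrl.get_image(n);cv2.imwrite(f"pics/{n}0.png",d["pixels"][:,:,::-1]);print(n,d["fx"],d["fy"],d["cx"],d["cy"],np.round(d["pose"],3).tolist(),[k for k in d])
E
```

```text
{'clock': 0.0, 'qpos': [-1.28, 0.629, 0.038, 1.518, -0.027, 0.996, -0.02], 'qd': [-0.001, -0.001, -0.0, -0.0, 0.001, -0.001, -0.0], 'tau': [0.001, -56.34, 1.226, -19.344, 0.011, 0.011, -0.0], 'eef_pos': [226.759, 608.431, 192.311], 'tool_rot': [-3.14, 0.0, 2.785], 'force': [0.972, 0.411, 0.001], 'torque': [-0.029, 0.016, 0.005], 'gripper_force': 0.0, 'width': 85.799}
side 382.25281609644617 382.25281609644617 314.48399709167836 196.99411227373014 [[-1.0, 0.017, 0.015, 423.509], [0.001, -0.626, 0.78, 748.277], [0.023, 0.78, 0.626, 615.865], [0.0, 0.0, 0.0, 1.0]] ['pixels', 'fx', 'fy', 'cx', 'cy', 'pose']
top 444.303992896523 444.303992896523 322.5147949405836 202.23979851636926 [[0.003, 0.987, -0.159, 264.435], [-1.0, 0.005, 0.01, 92.131], [0.011, 0.158, 0.987, 1119.422], [0.0, 0.0, 0.0, 1.0]] ['pixels', 'fx', 'fy', 'cx', 'cy', 'pose']
```

View pics/top0.png

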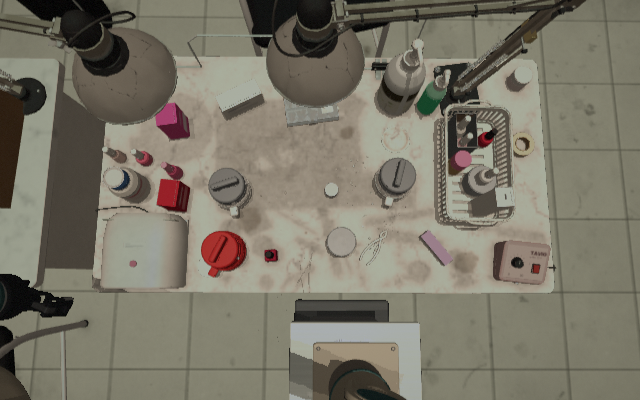

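View pics/side0.png

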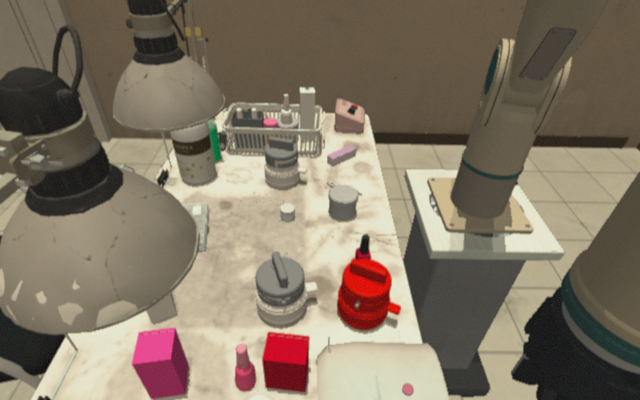

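The top view shows these candidates:
- Left grey pot at (230,187), bar across its ear at (235,210).
- Right grey pot at (395,178), bar in line with its ear at (389,201).
- Red pot at (222,250), which is excluded by colour.

In the side view the same pots are at (280,290), (282,160) and (365,295). I choose the right grey pot and will check it in one close crop.

```bash
python3 - <<'E'
import cv2,numpy as np
t=cv2.imread("pics/top0.png");s=cv2.imread("pics/side0.png")
c=lambda i,x,y,w,h:cv2.resize(i[y:y+h,x:x+w],(400,300),interpolation=cv2.INTER_CUBIC)
a=np.hstack([c(t,355,145,80,60),c(s,245,130,80,60)]);b=np.hstack([c(t,190,160,80,60),c(s,230,245,112,84)])
cv2.imwrite("pics/crop.png",np.vstack([a,b]))
E
```

```text
(no output)
```

View pics/crop.png

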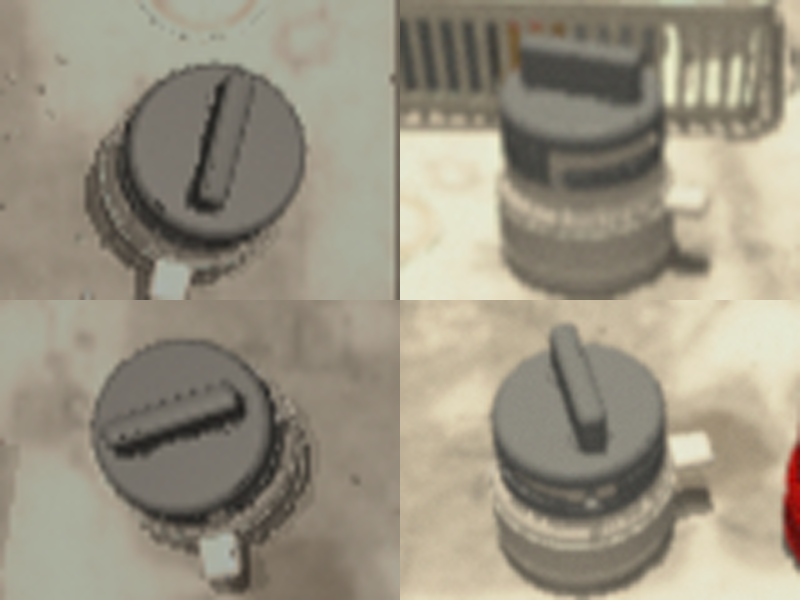

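The crop confirms it. The right grey pot (top row) has its bar in line with its white ear and a tall lid gap, so it is the raised one. The left pot's bar lies across its ear, so that one is locked. The centre of the bar's top face is at about top (400.6,172.6) and side (281.6,140).

```bash
cat >h.py <<'E'
from cell import ctrl
import numpy as np, cv2
from scipy.spatial.transform import Rotation as R
def ray(d,u,v,T=None):
    if T is None:
        P=np.array(d["pose"]);c=np.array([(u-d["cx"])/d["fx"],-(v-d["cy"])/d["fy"],-1])
    else:
        P=T;x,y=u-d["cx"],v-d["cy"];r=np.hypot(x,y);t=r/d["fx"];c=np.array([np.sin(t)*x/r,-np.sin(t)*y/r,-np.cos(t)])
    c=P[:3,:3]@c;return P[:3,3],c/np.linalg.norm(c)
def meet(rs):
    A=sum(np.eye(3)-np.outer(k,k) for _,k in rs);b=sum((np.eye(3)-np.outer(k,k))@o for o,k in rs)
    return np.linalg.solve(A,b),[np.linalg.norm(np.cross(np.linalg.solve(A,b)-o,k)) for o,k in rs]
def plane(r,z): return r[0]+r[1]*(z-r[0][2])/r[1][2]
def toolT():
    s=ctrl.read_state();T=np.eye(4);T[:3,:3]=R.from_euler("xyz",s["tool_rot"]).as_matrix();T[:3,3]=s["eef_pos"];return T
E
python3 - <<'E'
from h import *
t=ctrl.get_image("top");s=ctrl.get_image("side")
p,e=meet([ray(t,400.6,172.6),ray(s,281.6,140)]);print("bar top",p,e)
a,b=plane(ray(t,403,160.6),p[2]),plane(ray(t,397.6,184.4),p[2]);print(a,b,np.linalg.norm(a-b),np.degrees(np.arctan2(*(a-b)[[1,0]])))
# ear both pots: tip
print("locked",plane(ray(t,228,187),95))
print(toolT())
w=ctrl.get_image("wrist");print(w["fx"],w["cx"],w["cy"],np.round(w["T_tool_cam"],3).tolist())
E
```

```text
bar top [495.00025359 -98.34486425 119.89996116] [np.float64(0.1410736688696645), np.float64(0.14107366886968933)]
[ 523.66147357 -104.63204618  119.89996116] [467.34166464 -90.77133521 119.89996116] 58.00034644401276 -13.826131481837262
locked [463.94383716 302.90981196  95.        ]
[[-9.37017397e-01  3.49282464e-01 -3.98206552e-04  2.26865641e+02]
 [ 3.49282691e-01  9.37016741e-01 -1.10844537e-03  6.08682179e+02]
 [-1.40343254e-05 -1.17771925e-03 -9.99999306e-01  1.92624876e+02]
 [ 0.00000000e+00  0.00000000e+00  0.00000000e+00  1.00000000e+00]]
309.70691628693146 321.3721312724176 197.39451791115258 [[-0.001, 0.951, 0.308, 78.966], [1.0, 0.001, 0.0, -0.464], [0.0, 0.308, -0.951, -180.703], [0.0, 0.0, 0.0, 1.0]]
```

```bash
r='[[0,0,0],[-0.0265,-0.030,0],0]'
python3 -m handwheel '[[[0,0,0],[-0.0265,-0.030,0],0],[[0,0,0],[-0.0265,-0.030,0],0],[[0,0,0],[-0.0265,-0.030,0],0],[[0,0,0],[-0.0265,-0.030,0],0],[[0,0,0],[-0.0265,-0.030,0],0]]'
python3 -m handwheel '[[[0,0,0],[-0.0265,-0.030,0],0],[[0,0,0],[-0.0265,-0.030,0],0],[[0,0,0],[-0.0265,-0.030,0],0],[[0,0,0],[-0.0265,-0.030,0],0]]'
```

```text
clock: 0.67
eef_pos: [299.1, 420.4, 193.2]
tool_rot: [3.142, 0.0, 2.785]
force: [0.3, -0.5, -0.3]
width: 85.3
gripper_force: 0.0
clock: 1.0
eef_pos: [356.5, 271.0, 193.4]
tool_rot: [3.141, 0.0, 2.785]
force: [1.6, 0.6, 0.1]
width: 85.7
gripper_force: 0.0
```

```bash
python3 -m handwheel '[[[0,0,0],[-0.0265,-0.030,0],0],[[0,0,0],[-0.0265,-0.030,0],0],[[0,0,0],[-0.0265,-0.030,0],0],[[0,0,0],[-0.0265,-0.030,0],0],[[0,0,0],[-0.0265,-0.030,0],0]]'
python3 -m handwheel '[[[0,0,0],[-0.0265,-0.030,0],0],[[0,0,0],[-0.0265,-0.030,0],0],[[0,0,0],[-0.0265,-0.030,0],0],[[0,0,-6],[-0.0265,-0.030,0],0],[[0,0,0],[0,0,0],0]]'
python3 - <<'E'
from h import *
T=toolT();np.save("T1.npy",T);d=ctrl.get_image("wrist");cv2.imwrite("pics/w1.png",d["pixels"][:,:,::-1]);print(np.round(T,3),ctrl.read_state()["qpos"])
E
```

```text
clock: 1.42
eef_pos: [428.3, 84.1, 193.4]
tool_rot: [3.141, 0.0, 2.785]
force: [1.9, 0.2, 0.2]
width: 85.6
gripper_force: 0.0
clock: 1.83
eef_pos: [487.8, -73.9, 193.6]
tool_rot: [-3.137, 0.005, 2.881]
force: [0.7, -0.4, 0.5]
width: 85.3
gripper_force: 0.0
[[-9.66000e-01  2.57000e-01  4.00000e-03  4.87840e+02]
 [ 2.57000e-01  9.66000e-01 -6.00000e-03 -7.38550e+01]
 [-5.00000e-03 -4.00000e-03 -1.00000e+00  1.93647e+02]
 [ 0.00000e+00  0.00000e+00  0.00000e+00  1.00000e+00]] [ 0.00429795  0.40400027  0.10798909  1.95347096 -0.05696244  0.78550976
  1.45383975]
```

View pics/w1.png

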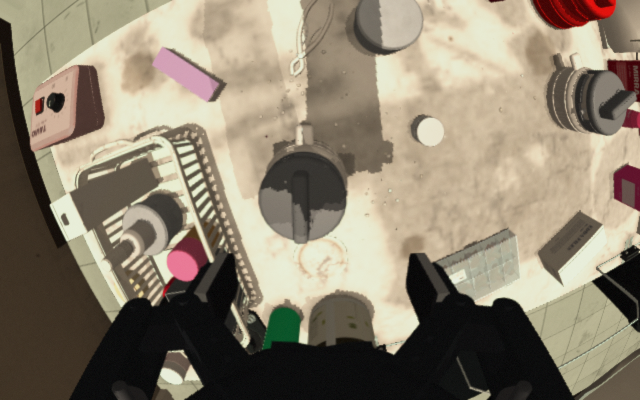

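The wrist view shows the raised pot's bar, dark, at about columns 293–309 and rows 170–242. Its ear is at (304,132), and the bar runs nearly along the tool's x axis. I'll take a closer crop for the edges.

```bash
python3 - <<'E'
import cv2
i=cv2.imread("pics/w1.png")[140:260,240:370]
i=cv2.convertScaleAbs(i,alpha=1.5,beta=20)
cv2.imwrite("pics/w1c.png",cv2.resize(i,None,fx=5,fy=5,interpolation=cv2.INTER_CUBIC))
E
```

```text
(no output)
```

View pics/w1c.png

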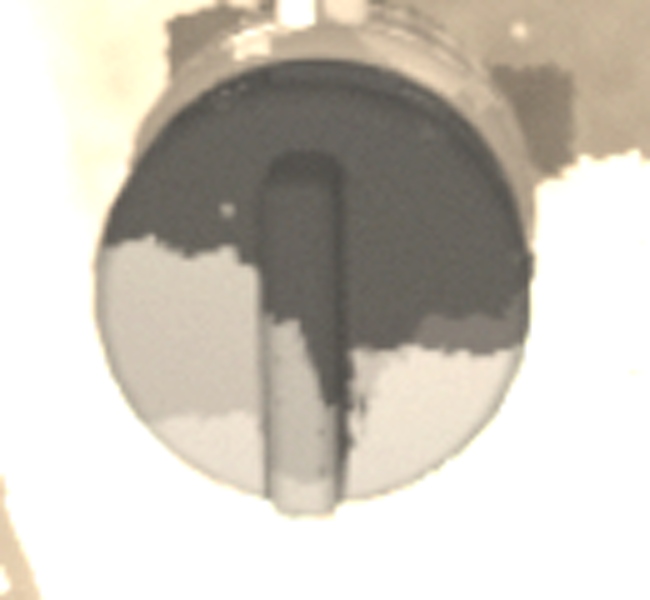

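The crop shows the bar's top face with its end centres at about (300,176.4) and (300.8,242.8) in the full picture.

```bash
python3 - <<'E'
from h import *
T=np.load("T1.npy");d=ctrl.get_image("wrist");P=T@np.array(d["T_tool_cam"])
rs=[ray(d,*p,P) for p in((300,176.4),(300.8,242.8))]
t=ctrl.get_image("top");s=ctrl.get_image("side")
for z in(120,125):
    a,b=[plane(r,z) for r in rs];print(z,(a+b)/2,np.linalg.norm(a-b),np.degrees(np.arctan2(*(b-a)[[1,0]])))
a,b=[plane(r,123) for r in rs];m=(a+b)/2
k=m-P[:3,3];k/=np.linalg.norm(k)
p,e=meet([(P[:3,3],k),ray(t,400.6,172.6),ray(s,281.6,140)]);print("3-view",p,e)
T=toolT();print(np.degrees(np.arctan2(T[1,0],T[0,0])));print("tool delta to bar centre z=123",T[:3,:3].T@(np.r_[m[:2],123]-T[:3,3]))
E
```

```text
120 [498.62961662 -96.82116358 120.        ] 62.52521976675338 -15.633482332031322
125 [496.89761227 -95.95849621 125.        ] 61.2941165041499 -15.633482332031331
3-view [495.86155337 -97.19137629 121.23534308] [np.float64(2.3190811988492), np.float64(1.3714359798312756), np.float64(1.2691232186886567)]
165.5757811555963
tool delta to bar centre z=123 [-20.83754598 -29.70256297  69.98315603]
```

```bash
python3 -m handwheel '[[[0,0,0],[-0.010,-0.0145,0],0],[[0,0,0],[-0.010,-0.0145,0.02],0.3],[[0,0,0],[0,0,0.02],0.3],[[0,0,0],[0,0,0.02],0.3],[[0,0,0],[0,0,0],0.3]]'
python3 - <<'E'
from h import *
T=toolT();print(np.round(T,3));d=ctrl.get_image("wrist");cv2.imwrite("pics/w2.png",d["pixels"][120:400,150:490,::-1])
E
```

```text
clock: 2.45
eef_pos: [494.6, -93.9, 130.3]
tool_rot: [3.142, -0.007, 2.892]
force: [-1.4, 0.6, 0.6]
width: 59.7
gripper_force: 0.0
[[-9.69000e-01  2.47000e-01 -7.00000e-03  4.94593e+02]
 [ 2.47000e-01  9.69000e-01  2.00000e-03 -9.39270e+01]
 [ 7.00000e-03  0.00000e+00 -1.00000e+00  1.30301e+02]
 [ 0.00000e+00  0.00000e+00  0.00000e+00  1.00000e+00]]
```

View pics/w2.png

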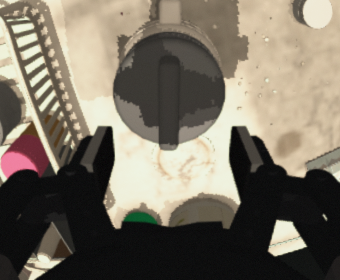

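In this crop the bar is at columns 160–180, centred between the fingertips at 110 and 235, with its ends at rows of about 57 and 149. I'll use these for a second height check.

```bash
python3 - <<'E'
from h import *
T=toolT();d=ctrl.get_image("wrist");P=T@np.array(d["T_tool_cam"])
for z in(120,123,126):
    a,b=[plane(ray(d,*p,P),z) for p in((319.5,178),(319,269))];m=(a+b)/2;print(z,m,np.linalg.norm(a-b),np.degrees(np.arctan2(*(b-a)[[1,0]])),T[:3,:3].T@(m-T[:3,3]))
print(T[:3,3])
E
```

```text
120 [498.9910188 -97.2075173 120.       ] 67.189528890033 -14.768136897880526 [-3.94943514 -2.05534827 11.89884826]
123 [497.76048141 -96.87013811 123.        ] 66.14507529187735 -14.768136897880526 [-2.65971473 -2.03135168  8.90483884]
126 [496.52994403 -96.53275893 126.        ] 65.10062169372164 -14.768136897880538 [-1.36999432 -2.00735509  5.91082942]
[495.72389857 -94.25740782 131.91754437]
```

```bash
python3 -m handwheel '[[[0,0,0],[-0.002,-0.002,0.010],0.3],[[0,0,0],[0,0,0.010],0.3],[[0,0,0],[0,0,0.008],0.3],[[0,0,0],[0,0,0],0.3],[[0,0,0],[0,0,0],0.6]]'
python3 -m handwheel '[[[0,0,0],[0,0,0],1],[[0,0,0],[0,0,0],1],[[0,0,0],[0,0,0],1],[[0,0,0],[0,0,0],1],[[0,0,0],[0,0,0],1]]'
```

```text
clock: 2.97
eef_pos: [498.4, -98.9, 104.7]
tool_rot: [-3.142, -0.001, 2.889]
force: [0.2, -0.2, 0.4]
width: 49.0
gripper_force: 0.0
clock: 3.38
eef_pos: [499.1, -99.1, 105.4]
tool_rot: [3.142, 0.0, 2.889]
force: [0.0, 0.1, -0.1]
width: -0.0
gripper_force: 0.0
```

```bash
python3 - <<'E'
from h import *
print(ctrl.read_state())
c=lambda n,x,y,w,h:cv2.resize(ctrl.get_image(n)["pixels"][y:y+h,x:x+w,::-1],(400,400),interpolation=cv2.INTER_CUBIC)
cv2.imwrite("pics/s3.png",np.hstack([c("side",222,80,120,120),c("wrist",200,100,240,240)]))
E
```

```text
{'clock': 3.3833, 'qpos': array([ 0.08156192,  0.55851347,  0.08659776,  1.99695203, -0.08264352,
        0.58896164,  1.54240879]), 'qd': array([-7.33249335e-04, -1.06009107e-04,  8.74581165e-05,  4.70098285e-04,
       -6.49207411e-04,  8.22690816e-04,  1.05363539e-03]), 'tau': array([ 3.00948064e-03, -4.59724581e+01,  1.59771346e+00, -1.27990553e+01,
        7.44744582e-03, -1.08144428e-03, -1.41574765e-04]), 'eef_pos': array([499.06687073, -99.07327932, 105.42648915]), 'tool_rot': array([3.14152815e+00, 4.24755902e-04, 2.88940479e+00]), 'force': array([ 0.00168543,  0.10276885, -0.14936949]), 'torque': array([-0.02267248,  0.01944105, -0.03199427]), 'gripper_force': 0.0, 'width': -0.03840721074194049}
```

View pics/s3.png

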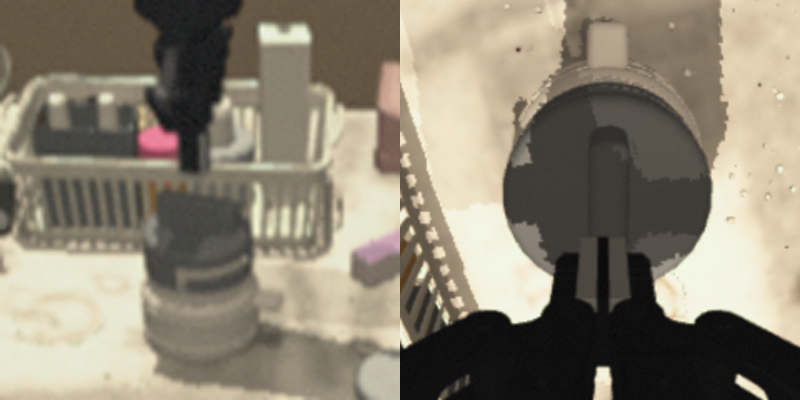

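The left half (side view) shows the shut fingertips at about crop (193,172), above the bar top at row 195. In the wrist view they lie over the far end of the bar. So the tips are higher than the reported TCP suggests, and I'll measure them.

```bash
python3 - <<'E'
from h import *
s=ctrl.get_image("side");t=ctrl.get_image("top")
print(ctrl.read_state()["eef_pos"])
v=172/400*120+80;u=222+193*.3
o,k=ray(s,u,v)
for y in(-99,-95): q=o+k*(y-o[1])/k[1];print("tip",q)
o,k=ray(s,222+197*.3,80+196*.3); print("bar", o+k*(-98-o[1])/k[1])
d=ctrl.get_image("wrist");T=toolT();P=T@np.array(d["T_tool_cam"])
# wrist: tips pixel
u,v=200+602*.6-240, 100+238*.6
u=200+(602-400)*.6
print("wrist px",u,v); r=ray(d,u,v,P)
print([plane(r,z) for z in(105,130,145)])
print(T[:3,:3].T@(np.array(r[0])-T[:3,3]),T[:3,:3].T@r[1])
p,e=meet([r,ray(s,222+193*.3,v*0+172*.3+80)]);print("tip 2view",p,e)
E
```

```text
[498.92309063 -99.0565683  105.25313235]
tip [498.42221361 -99.         143.44734911]
tip [498.06854632 -95.         145.6776348 ]
bar [495.99178225 -98.         123.51591176]
wrist px 321.2 242.79999999999998
[array([ 509.0515624 , -102.36278238,  105.        ]), array([497.0629259, -99.2459007, 130.       ]), array([489.869744  , -97.37577169, 145.        ])]
[  79.01658743   -0.51047584 -180.70324205] [-0.44393677 -0.00103085  0.89605752]
tip 2view [495.30641633 -98.57736701 141.77027378] [np.float64(3.5576411517638915), np.float64(3.5576411517638094)]
```

The tips sit about 38 mm above the reported TCP, with the side and wrist views agreeing roughly. I'll reopen, go about 36 mm lower while watching the force, and close again.

```bash
python3 -m handwheel '[[[0,0,0],[0.003,0.001,0],0.3],[[0,0,0],[0,0,0],0.3],[[0,0,0],[0,0,0],0.3],[[0,0,0],[0,0,0],0.3],[[0,0,0],[0,0,0],0.3]]'
python3 -m handwheel '[[[0,0,0],[0,0,0.010],0.3],[[0,0,0],[0,0,0.010],0.3],[[0,0,0],[0,0,0.008],0.3],[[0,0,0],[0,0,0.008],0.3],[[0,0,0],[0,0,0],0.3]]'
python3 -m handwheel '[[[0,0,0],[0,0,0],1],[[0,0,0],[0,0,0],1],[[0,0,0],[0,0,0],1],[[0,0,0],[0,0,0],1],[[0,0,0],[0,0,0],1]]'
```

```text
clock: 4.05
eef_pos: [496.3, -97.3, 105.2]
tool_rot: [3.142, 0.0, 2.889]
force: [-0.0, -0.4, 1.0]
width: 59.1
gripper_force: 0.0
clock: 4.47
eef_pos: [494.7, -97.0, 67.1]
tool_rot: [-3.141, -0.004, 2.89]
force: [0.1, 0.3, -0.2]
width: 59.7
gripper_force: 0.0
clock: 4.88
eef_pos: [496.8, -96.9, 69.7]
tool_rot: [3.141, 0.001, 2.889]
force: [1.3, 1.6, 2.1]
width: 12.0
gripper_force: 62.4
```

Gripped: the width matches the bar and the grip force is 62 N. Now I'll press.

```bash
python3 -m handwheel '[[[0,0,0],[0,0,0.005],1],[[0,0,0],[0,0,0.005],1],[[0,0,0],[0,0,0.004],1],[[0,0,0],[0,0,0.002],1],[[0,0,0],[0,0,0],1]]'
python3 -m handwheel '[[[0,0,0],[0,0,0],1],[[0,0,0],[0,0,0],1]]'
```

```text
clock: 5.3
eef_pos: [497.3, -97.1, 55.4]
tool_rot: [3.141, 0.002, 2.889]
force: [-4.5, 3.4, 28.8]
width: 12.4
gripper_force: 66.2
clock: 5.47
eef_pos: [497.3, -97.1, 55.4]
tool_rot: [3.141, 0.002, 2.889]
force: [-4.3, 2.2, 28.3]
width: 12.1
gripper_force: 66.2
```

```bash
python3 -m handwheel '[[[0,0,3],[0,0,-0.0005],1],[[0,0,5],[0,0,0],1],[[0,0,5],[0,0,0],1],[[0,0,5],[0,0,0],1],[[0,0,5],[0,0,0],1]]'
```

```text
clock: 5.88
eef_pos: [497.3, -96.7, 55.5]
tool_rot: [3.139, 0.001, 2.485]
force: [-2.8, 3.7, 23.8]
width: 12.5
gripper_force: 65.4
```

Turning smoothly with the lid held down (23° so far).

```bash
python3 -m handwheel '[[[0,0,6],[0,0,0],1],[[0,0,6],[0,0,0],1],[[0,0,6],[0,0,0],1],[[0,0,6],[0,0,0],1],[[0,0,6],[0,0,0],1]]'
python3 -m handwheel '[[[0,0,6],[0,0,0],1],[[0,0,6],[0,0,0],1],[[0,0,6],[0,0,0],1],[[0,0,6],[0,0,0],1],[[0,0,6],[0,0,0],1]]'
```

```text
clock: 6.3
eef_pos: [497.8, -96.3, 55.5]
tool_rot: [3.138, -0.0, 1.961]
force: [-1.7, 5.5, 23.2]
width: 12.8
gripper_force: 65.3
clock: 6.72
eef_pos: [498.4, -96.2, 55.5]
tool_rot: [3.138, -0.002, 1.437]
force: [-0.6, 4.9, 22.4]
width: 12.5
gripper_force: 65.2
```

```bash
python3 -m handwheel '[[[0,0,2],[0,0,0],1],[[0,0,2],[0,0,0],1],[[0,0,0],[0,0,0],1],[[0,0,0],[0,0,-0.003],1],[[0,0,0],[0,0,-0.002],1]]'
python3 -m handwheel '[[[0,0,0],[0,0,-0.001],1],[[0,0,0],[0,0,0],1]]'
```

```text
clock: 7.13
eef_pos: [498.1, -96.0, 59.3]
tool_rot: [3.139, -0.002, 1.373]
force: [1.8, 4.1, 4.8]
width: 12.5
gripper_force: 62.8
clock: 7.3
eef_pos: [498.1, -96.1, 60.0]
tool_rot: [3.139, -0.001, 1.373]
force: [3.2, 4.3, 5.3]
width: 12.4
gripper_force: 62.8
```

```bash
python3 -m handwheel '[[[0,0,0],[0,0,0],0.3],[[0,0,0],[0,0,0],0.3],[[0,0,0],[0,0,0],0.3],[[0,0,0],[0,0,0],0.3],[[0,0,0],[0,0,0],0.3]]'
python3 -m handwheel '[[[0,0,0],[0,0,-0.02],0.3],[[0,0,0],[0,0,-0.03],0.3],[[0,0,0],[0,0,-0.03],0.3],[[0,0,0],[0,0,-0.03],0.3],[[0,0,0],[0,0,0],0.3]]'
python3 -m handwheel '[[[0,0,0],[0,0,0],0.3],[[0,0,0],[0,0,0],0.3],[[0,0,0],[0,0,0],0.3]]'
python3 - <<'E'
from h import *
c=lambda n,x,y,w,h:cv2.resize(ctrl.get_image(n)["pixels"][y:y+h,x:x+w,::-1],(400,400),interpolation=cv2.INTER_CUBIC)
cv2.imwrite("pics/end.png",np.hstack([c("side",222,80,120,120),c("wrist",200,60,240,240)]))
E
```

```text
clock: 7.72
eef_pos: [495.7, -97.8, 59.4]
tool_rot: [-3.141, 0.001, 1.371]
force: [0.5, -0.1, 0.1]
width: 59.9
gripper_force: 0.0
clock: 8.13
eef_pos: [499.4, -99.0, 174.3]
tool_rot: [3.133, 0.0, 1.37]
force: [1.0, -0.2, -0.1]
width: 59.9
gripper_force: 0.0
clock: 8.38
eef_pos: [495.3, -97.0, 168.6]
tool_rot: [-3.139, 0.0, 1.371]
force: [-0.1, -0.2, -0.3]
width: 59.8
gripper_force: 0.0
```

View pics/end.png

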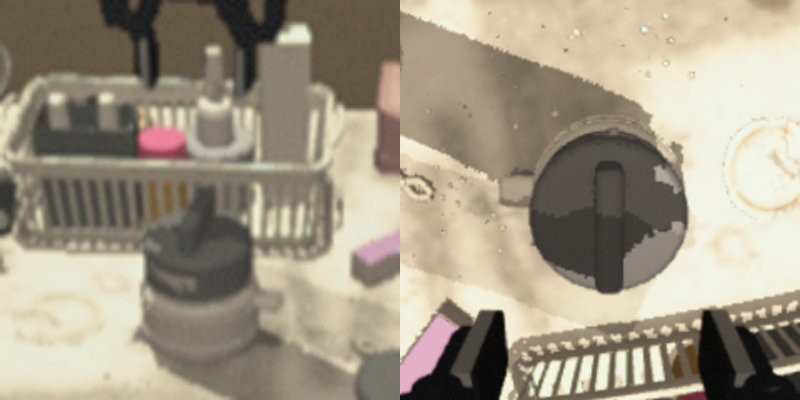

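The end view shows the bar lying across the ear: the ear is at left (515,190) and the bar vertical at column 608. The fingers are clear. I'll do a quick numeric check that the lid stays low.

```bash
python3 - <<'E'
from h import *
a=cv2.imread("pics/side0.png",0);b=ctrl.get_image("side")["pixels"];b=cv2.cvtColor(b,cv2.COLOR_RGB2GRAY)
for c in(268,293):
    for i in(a,b):print(c,i[142:176,c-1:c+2].mean(1).astype(int).tolist())
E
```

```text
268 [87, 93, 106, 115, 123, 129, 135, 137, 137, 136, 132, 123, 105, 87, 75, 72, 70, 67, 65, 67, 68, 75, 87, 100, 116, 129, 152, 172, 180, 170, 152, 142, 130, 118]
268 [102, 103, 102, 106, 114, 119, 106, 91, 86, 92, 104, 121, 125, 106, 85, 78, 78, 83, 88, 92, 87, 79, 73, 77, 93, 114, 140, 155, 152, 139, 130, 124, 121, 115]
293 [85, 91, 101, 102, 102, 102, 99, 101, 113, 127, 131, 116, 99, 83, 75, 86, 99, 102, 92, 77, 71, 68, 74, 88, 106, 115, 122, 131, 139, 144, 139, 129, 130, 123]
293 [104, 111, 120, 122, 106, 81, 70, 69, 68, 71, 80, 87, 86, 85, 82, 76, 71, 68, 68, 70, 70, 68, 67, 70, 77, 95, 117, 135, 141, 138, 128, 123, 121, 116]
```

```bash
python3 -c "
from cell import ctrl
print(ctrl.finish_job())"
```

```text
the job is handed in; nothing more can be done
None
```

I pressed the raised lid down about 14 mm, turned it about 87° clockwise and let go. The last pictures show the bar across the ear and the lid sitting lower, as a locked lid should. The locked pot was not touched, and I handed the job in at about 8.5 s without getting a verdict back.

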